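Put away wax bars and a scraper, and close the wax box under its lip

TASK

Tidy the painter's table: lay the two wax bars in the wooden box with the overhanging lip and the scraper in the open wooden tray. Then close the box with its wooden cover, one end tucked under the lip and the cover lying level in its recess, and let go. Leave the jar and the mug where they stand.

Things in the scene. Friction and masses are not known exactly. Their poses are not given: they have to be found in the camera images.
- wax_bar_1: A rectangular bar of pale beeswax paint, 64 x 26 x 18 mm (x, y, z), about 30 g. Origin: centre of its underside; x along its length, z up.
- wax_bar_2: A rectangular bar of pale beeswax paint, 64 x 26 x 18 mm (x, y, z), about 30 g. Origin: centre of its underside; x along its length, z up.
- scraper: Painter's scraper, about 45 g, flat on the table, blade roughly away from the robot: dark wooden handle 16 wide x 14 mm high, x = -65 to +20 mm, and thin steel blade 32 mm wide, 2.5 mm thick, x = +15 to +60 mm at mid-height of the handle. Origin: on the underside of the handle, at its balance point; x points to the blade, z up.
- cover: Flat plywood cover 166 x 103 x 6 mm (x, y, z), about 90 g, with a wooden grip bar standing on the middle of its top: 14 mm wide along x, 60 mm long along y, from z = 6 to 28 mm. Origin: centre of its underside; z up. Both ends are alike, so it fits either way round. It starts flat on the table, grip up.
- box: Plywood box fixed to the table, outside 182 x 122 mm (x, y), open on top; -x end turned roughly to the robot. Origin: centre of its underside, z up. Floor top z = 6 mm; cavity x -85 to +85, y -55 to +55 mm. Side walls reach z = 42 mm, the +x wall 38. For the cover to close, each wax bar must lie flat on the floor, not on the other one.
- lip (a point): Middle of the lip's free lower edge, at x = -71, y = 0, z = 42 mm of the box, axes as the box. The lip overhangs the box's -x end by 14 mm, is 6 mm thick. From it to the +x wall are 156 mm, less than the cover's length, and the cover cannot slide in level: its end must go under the lip tilted (about 15 degrees), against the end wall, then the other end is lowered.
- recess (a point): Centre of the cover's seat: x = 0, y = 0, z = 30 mm of the box, axes as the box; the centre of the cover's underside belongs here, with 2 mm play along x and 3.5 mm along y. The cover rests on two ledges, 8 mm wide, tops at z = 30 mm, along the long sides from x = -50 to +85 mm (94 mm free between them); nearer the lip there is no ledge.
- tray: Open plywood tray fixed to the table, 170 x 150 x 30 mm (x, y, z), walls and floor 5 mm, no lip. Origin: centre of its underside on the table; z up. It and the box stand one at the robot's left and one at its right, either way.
- jar: Bystander, to be left alone: glass jar with a metal cap, 56 mm in diameter, 80 mm high. Origin: centre of its underside.
- mug: Bystander, to be left alone: white mug, 72 mm in diameter, 80 mm high, with a handle. Origin: centre of its underside.
There are look-alikes about, which are no part of the job. Leave any green or purple look-alike of the wax_bar_1 alone. What is shaped like the box but black is not meant.

How it is judged:
On the way, in this order (a step that is already met when the one before it is completed fails the run):
1. both wax bars lie in the box and the scraper in the tray, all let go (x of wax_bar_1 in the frame of box between -0.08 and 0.08 m and y of wax_bar_1 in the frame of box between -0.05 and 0.05 m and z of wax_bar_1 in the frame of box between -0.002 and 0.026 m and x of wax_bar_2 in the frame of box between -0.08 and 0.08 m and y of wax_bar_2 in the frame of box between -0.05 and 0.05 m and z of wax_bar_2 in the frame of box between -0.002 and 0.026 m and x of scraper in the frame of tray between -0.08 and 0.08 m and y of scraper in the frame of tray between -0.07 and 0.07 m and z of scraper in the frame of tray between -0.002 and 0.028 m and contact force between the fingers and wax_bar_1 below 0.1 N and contact force between the fingers and wax_bar_2 below 0.1 N and contact force between the fingers and scraper below 0.1 N), for 0.2 s.
2. the cover is home in the box's recess, level, with one end under the lip (x of cover in the frame of box between -0.006 and 0.006 m and y of cover in the frame of box between -0.007 and 0.007 m and z of cover in the frame of box between 0.027 and 0.033 m and angle between cover's own z axis and vertical below 0.05 rad and angle between the x axis of cover and the x axis of box, either way round below 0.09 rad), for 0.2 s.
At the end, for the whole second after the job is handed in: Both wax bars lie in the box, the scraper in the tray (origin inside its walls, under 28 mm up). The cover lies in the recess under the lip: underside 27-33 mm up, centre within 6 mm along and 7 mm across, tilt under 0.05 rad, aligned within 0.09 rad. All at rest (all of step 2 and x of wax_bar_1 in the frame of box between -0.08 and 0.08 m and y of wax_bar_1 in the frame of box between -0.05 and 0.05 m and z of wax_bar_1 in the frame of box between -0.002 and 0.026 m and x of wax_bar_2 in the frame of box between -0.08 and 0.08 m and y of wax_bar_2 in the frame of box between -0.05 and 0.05 m and z of wax_bar_2 in the frame of box between -0.002 and 0.026 m and x of scraper in the frame of tray between -0.08 and 0.08 m and y of scraper in the frame of tray between -0.07 and 0.07 m and z of scraper in the frame of tray between -0.002 and 0.028 m and linear speed of each of wax_bar_1, wax_bar_2, scraper, cover below 0.02 m/s); the robot touches nothing.
It fails at once if the jar or the mug is shifted by more than 30 mm or knocked over (distance of any of jar, mug from where it was at the start of the episode above 0.03 m or angle between any of jar, mug's own z axis and vertical above 0.5 rad).
It also fails if it takes over 72 s, if anything falls off the work surface, if the arm or the gripper's body presses on something with over 40 N, if the wrist force passes 120 N, or if a joint passes its speed limit or range.

ROBOT

A 6-joint arm with a two-finger parallel gripper is mounted at the origin on the work surface. World frame = base frame: x ahead of the robot, y to its left, z up, the work surface at z = 0. Lengths are in m, angles in rad, forces in N, time in s.
With the tool pointing down it reaches from about 0.275 to 1 m from the base axis. Payload 8.4 kg.
Tool frame: the origin (TCP) lies on the centre line of the jaws, within the pads' length; the fingertips stand 17 mm ahead of it and the grasp point (between the pads) lies 2 mm behind it (bot.tcp_to_tips is the y of the fingertips in the tool frame, in m); y points along the fingers, z is the direction in which the jaws open and shut, and the axes are right-handed (so a half turn about y gives the same grasp; the last joint's range is limited). The gripper opens to 85 mm and grips with 20 to 120 N. Pads are 22 mm wide; open, the fingers measure 114 mm over their backs; the gripper's body (76 mm by 85 mm) begins 54 mm behind the grasp point. The pads swing forward as they close: fully open they stand 13 mm farther back than shut.
Start: joints at [-1.18, 0.353, 1.633, -0, 1.155, -0.002], TCP at [0.239, -0.577, 0.248] pointing down, gripper open.
Joint ranges: [-2.63, 2.63], [-0.92, 2.1], [0.06, 2.66], [-1.3, 4.44], [0, 2.69], [-3.02, 3.02]. Speed limits (rad/s): [2.22, 2.22, 2.79, 3.14, 3.14, 3.14].

INTERFACE

Orientations are given as a unit quaternion [x, y, z, w].
In Python, from workcell import bot, hand, kinematics, get_obs, vision, hand_in gives the robot as it stands. The module is installed in compiled form; this text tells all that it offers. Calls block until the motion is done:
- bot.reach(position, orientation): joint-space move of the TCP to a pose.
- bot.servo_line(position, ori=None, velocity=0.15): straight line of the TCP; ori=None keeps the orientation; velocity is the mean speed in m/s.
- bot.goto_joints(angles): joint-space move.
- hand.move_gripper(opening, strength=None): finger opening in m; strength is the grip in N (None keeps the last); returns when the fingers have stopped.
- bot.dwell(seconds).
- kinematics.solve_ik(position, orientation): joint angles nearest the present ones, or None.
- get_obs(): the state.
- vision.read_camera(name): name is "side" or "top" or "wrist"; returns a dict with "frame" (420x560x3 uint8, red, green, blue), "intrinsics" (3x3 intrinsics, pixels), "dist" ([k1, k2, p1, p2, k3] as OpenCV has them; the pictures are not rectified), "view" (4x4, takes a point from world to camera coordinates). Camera axes: x right, y down, z forward; pixel columns grow to the right and rows downward; lengths in m; the calibration is good to about 2 mm. A picture is of the moment at which its call begins. There is no depth.
A pose or a line that the arm cannot do raises bot.IKError and nothing moves.
- hand_in(): hands the job in, once; it reports no verdict.
The state is a dict: "time_s": time; "joint_pos": joint angles; "joint_vel": joint speeds; "joint_efforts": joint torques, N m; "position": TCP position; "orientation": TCP orientation; "wrist_force": force on the tool from outside, world axes, zero at the start; "ft_torque": the same for the moment, N m; "gripper_width": finger opening in m.
Only numpy, scipy, OpenCV 4.12 (cv2) and the standard library are available. Lean on these libraries where they do the work, as an engineer would, in place of code of your own. Each camera call takes 0.05 s, during which the arm holds its last target.

## Working session

There is one attempt and no reset: what is moved stays moved. The work goes in short steps, each a Python script; the robot and the scene stay as the last script left them, time stands still between calls to the robot, and variables do not carry over. Pictures are saved under pics/ and viewed, and the job is handed in when it is done.

```bash
ls; mkdir -p pics; python3 - <<'E'
from workcell import bot, hand, kinematics, get_obs, vision
import cv2
o=get_obs(); print(o['time_s'],o['position'],o['orientation'],o['gripper_width'],bot.tcp_to_tips)
for n in('top','side','wrist'):
    d=vision.read_camera(n); cv2.imwrite(f'pics/a_{n}.png',d['frame'][:,:,::-1]); print(n,d['intrinsics'].tolist(),d['dist'],d['view'].tolist())
E
```

```text
pics
0.0 [ 0.23906936 -0.57697497  0.24755432] [-0.13808414  0.69399765 -0.69302654  0.13789214] 0.08515781900180058 0.017
top [[486.3799877756253, 0.0, 271.93526383688976], [0.0, 486.3799877756253, 214.26070315983964], [0.0, 0.0, 1.0]] [-0.14062604  0.          0.          0.          0.        ] [[0.023377888364217194, -0.9996973589618396, 0.007659296335374174, -0.034687854151932845], [-0.9958790408798754, -0.023958754790350464, -0.08746950328586174, 0.48693615684287284], [0.08762653862734578, -0.005582880405196775, -0.9961377521078957, 1.1005893146177663], [0.0, 0.0, 0.0, 1.0]]
side [[448.4488361884338, 0.0, 284.26790614472884], [0.0, 448.4488361884338, 209.49987663982407], [0.0, 0.0, 1.0]] [-0.09396445  0.          0.          0.          0.        ] [[-0.9470953609262374, -0.3200364538279147, -0.02422902254019289, 0.46349188817289555], [-0.16923288298864625, 0.5621067714141204, -0.8095654444488999, 0.1419656037161929], [0.2727097516176334, -0.7626353294672668, -0.586529407294299, 1.120503231571667], [0.0, 0.0, 0.0, 1.0]]
wrist [[325.55683291937845, 0.0, 282.9684739253041], [0.0, 325.55683291937845, 210.27625034980431], [0.0, 0.0, 1.0]] [-0.04966873  0.          0.          0.          0.        ] [[0.3831851493620417, -0.923669631455169, -0.0018850028815687507, -0.6237496939211091], [-0.875894118552455, -0.3640117695380528, 0.31670952736378977, -0.04176281386985776], [-0.29322113565295643, -0.11970732460985482, -0.9485207019570754, 0.3803796431848207], [0.0, 0.0, 0.0, 1.0]]
```

View pics/a_top.png

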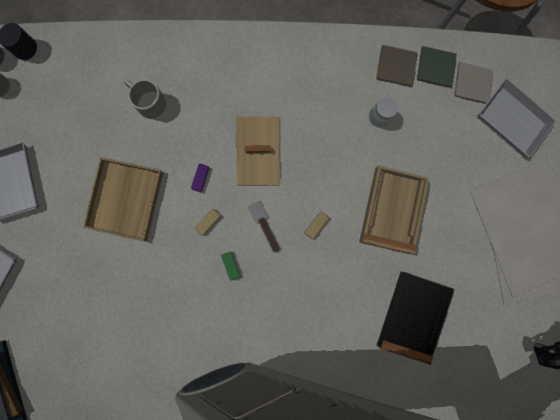

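View pics/a_side.png

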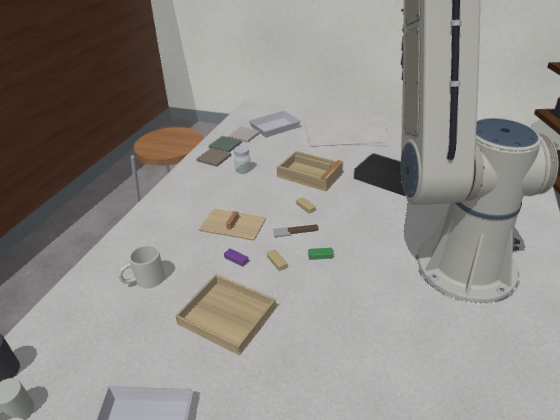

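View pics/a_wrist.png

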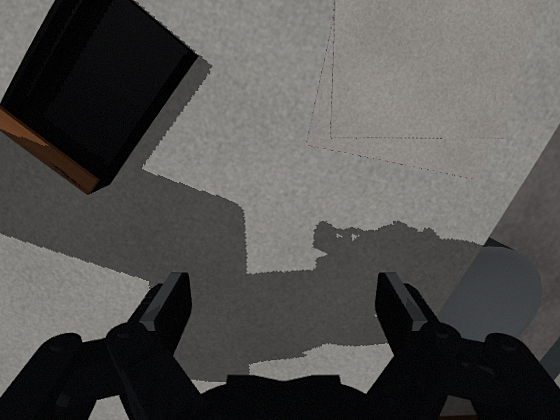

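The top view shows the wax bars at (208,222) and (317,225), the scraper at (264,227) and the cover at (259,150). The box with its lip is at (395,210), its lip on the robot side near (388,245), and the tray is at (124,200). Look-alikes are the purple bar (200,178), the green bar (231,266) and the black box (415,318). The pale, uncoloured bars and the natural plywood box fit the description. I'll confirm these in an enlarged crop.

```bash
cat > h.py <<'E'
import numpy as np, cv2
from scipy.spatial.transform import Rotation as R
def ray(d,px):
    px=np.asarray(px,float).reshape(-1,1,2)
    n=cv2.undistortPoints(px,d['intrinsics'],np.asarray(d['dist'],float)).reshape(-1,2)
    V=np.asarray(d['view']);Rm=V[:3,:3];t=V[:3,3]
    return -Rm.T@t,np.c_[n,np.ones(len(n))]@Rm
def onz(d,px,z):
    c,r=ray(d,px); s=(z-c[2])/r[:,2]; return c+r*s[:,None]
def proj(d,P):
    V=np.asarray(d['view']); rv,_=cv2.Rodrigues(V[:3,:3])
    return cv2.projectPoints(np.asarray(P,float).reshape(-1,1,3),rv,V[:3,3],d['intrinsics'],np.asarray(d['dist'],float))[0].reshape(-1,2)
def down(yaw,tilt=0.):
    """tool y down; tool z (jaw dir) horizontal at yaw"""
    z=np.array([np.cos(yaw),np.sin(yaw),0]); y=np.array([0,0,-1.]); x=np.cross(y,z)
    return R.from_matrix(np.c_[x,y,z])
E
python3 - <<'E'
from workcell import vision
import cv2,pickle
d={n:vision.read_camera(n) for n in('top','side')}
pickle.dump(d,open('d0.pkl','wb'))
f=d['top']['frame'][:,:,::-1]
cv2.imwrite('pics/b1.png',cv2.resize(f[105:285,185:345],None,fx=3.3,fy=3.3,interpolation=cv2.INTER_CUBIC))
cv2.imwrite('pics/b2.png',cv2.resize(f[155:265,350:440],None,fx=5.4,fy=5.4,interpolation=cv2.INTER_CUBIC))
cv2.imwrite('pics/b3.png',cv2.resize(f[145:255,75:175],None,fx=5.4,fy=5.4,interpolation=cv2.INTER_CUBIC))
for x,y in[(208,222),(317,225),(259,170),(269,235),(258,211),(250,190),(390,205)]: print(x,y,d['top']['frame'][y,x], cv2.cvtColor(d['top']['frame'],cv2.COLOR_RGB2HSV)[y,x])
E
```

```text
208 222 [121 109  80] [ 21  86 121]
317 225 [118 106  78] [ 21  86 118]
259 170 [123 108  80] [ 20  89 123]
269 235 [57 45 38] [11 85 57]
258 211 [101 103 103] [ 90   5 103]
250 190 [126 125 121] [ 24  10 126]
390 205 [100  87  66] [ 19  87 100]
```

View pics/b1.png

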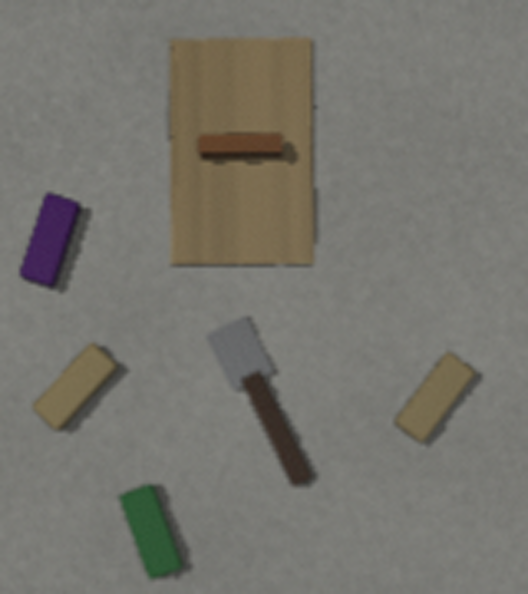

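View pics/b2.png

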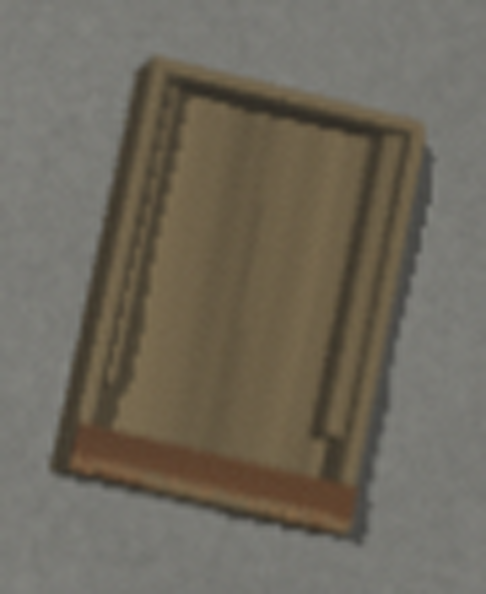

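View pics/b3.png

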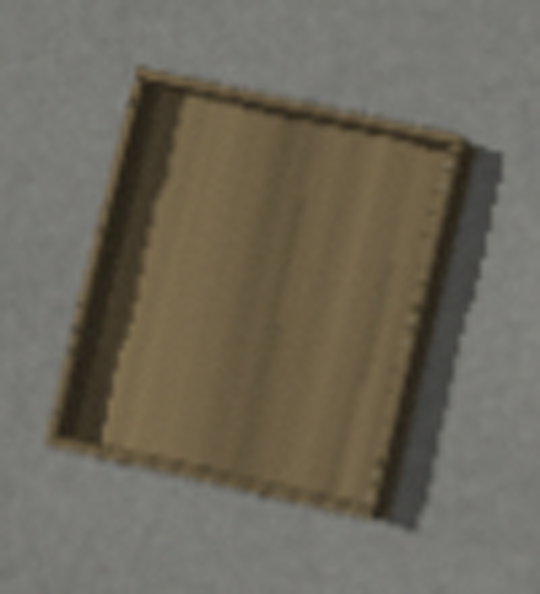

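The crop confirms it: two beige bars at (208,222) and (317,225), the purple and green look-alikes apart from them, and a plywood box with a red-brown lip nearest the robot. Next I measure.

```bash
python3 - <<'E'
import pickle
from h import *
d=pickle.load(open('d0.pkl','rb'))['top']
f=cv2.GaussianBlur(d['frame'],(3,3),0); hsv=cv2.cvtColor(f,cv2.COLOR_RGB2HSV)
def comp(mask,x,y):
    n,l=cv2.connectedComponents(mask.astype(np.uint8)); 
    return (l==l[y,x]) 
def rect(m,z):
    c=cv2.findContours(m.astype(np.uint8),cv2.RETR_EXTERNAL,cv2.CHAIN_APPROX_NONE)[0]
    c=max(c,key=cv2.contourArea).reshape(-1,2)
    P=onz(d,c,z)[:,:2]; r=cv2.minAreaRect((P*1000).astype(np.float32)); b=cv2.boxPoints(r)
    e=b[1]-b[0],b[2]-b[1]; L=max(e,key=np.linalg.norm)
    return np.round(r[0],1),np.round(r[1],1),round(np.degrees(np.arctan2(L[1],L[0]))%180,1)
S=hsv[...,1].astype(int);V=hsv[...,2];H=hsv[...,0]
be=(S>50)&(H>14)&(H<30)&(V>75)
for nm,(x,y),z in [('bL',(208,222),.018),('bR',(317,225),.018),('cover',(259,175),.006)]:
    print(nm,rect(comp((S>50)&(H<30)&(V>70),x,y),z))
dk=(V<80)
print('handle',rect(comp(dk,269,235),.014))
m=comp(dk,269,235); ys,xs=np.nonzero(m); print(xs.min(),xs.max(),ys.min(),ys.max())
print('blade px',onz(d,[(258,210),(270,240)],.008)) 
def cr(p,ox,oy,s=5.4): return (np.array(p)+.5)/s-.5+[ox,oy]
print('tray top corners',onz(d,cr([(138,68),(468,138),(380,517),(50,440)],75,145),.03).round(4).tolist())
print('box far',onz(d,cr([(152,58),(425,122)],350,155),.042).round(4).tolist())
print('box lip',onz(d,cr([(80,425),(360,486),(66,470),(350,520)],350,155),.048).round(4).tolist())
print('jar,mug',onz(d,[(385,108),(146,97)],.08).round(3).tolist(), 'grip',onz(d,[(259,149)],.028))
E
```

```text
bL (array([467.5, 125.6]), array([26.4, 62.1]), np.float32(136.7))
bR (array([ 465.7, -126.7]), array([25.5, 62.9]), np.float32(144.1))
cover (array([642. ,  14.8]), array([164.8, 102.7]), np.float32(1.4))
handle (array([440.7, -17.7]), array([86. , 15.6]), np.float32(27.9))
259 279 218 251
blade px [[ 0.49801371  0.00957635  0.008     ]
 [ 0.42864571 -0.02011271  0.008     ]]
tray top corners [[0.612, 0.3845, 0.03], [0.5836, 0.2364, 0.03], [0.4197, 0.2671, 0.03], [0.4487, 0.4142, 0.03]]
box far [[0.605, -0.2645, 0.042], [0.581, -0.3841, 0.042]]
box lip [[0.4471, -0.2329, 0.048], [0.4239, -0.3529, 0.048], [0.4282, -0.2272, 0.048], [0.4095, -0.3486, 0.048]]
jar,mug [[0.73, -0.273, 0.08], [0.743, 0.269, 0.08]] grip [[0.63869999 0.0105561  0.028     ]]
```

```bash
cat >> h.py <<'E'
BOX=np.array([.5045,-.3066]); BYAW=np.radians(-11.5)
TRAY=np.array([.516,.3256]); TYAW=np.radians(-10.9)
def bx2w(x,y): c,s=np.cos(BYAW),np.sin(BYAW); return BOX+[c*x-s*y,s*x+c*y]
def best(p,yaw):
    from workcell import kinematics,get_obs
    q0=np.array(get_obs()['joint_pos']); out=[]
    for a in(yaw,yaw+np.pi):
        o=down(a).as_quat(); q=kinematics.solve_ik(list(p),list(o))
        if q is not None: out.append((abs(np.array(q)-q0)[5]+2*max(0,abs(q[5])-2.6),a,q))
    out.sort(key=lambda t:t[0]); return out[0][1],out[0][2]
E
python3 - <<'E'
from h import *
from workcell import bot,hand,get_obs,vision
hand.move_gripper(.055,40)
p=[.4657,-.1267]; a,q=best(p+[.12],np.radians(54.1)); print(np.round(q,2))
bot.reach(p+[.12],list(down(a).as_quat()))
print(get_obs()['time_s'],get_obs()['position'])
d=vision.read_camera('wrist'); cv2.imwrite('pics/c1.png',d['frame'][:,:,::-1])
bot.servo_line(p+[.019],velocity=.15)
hand.move_gripper(.0,40); o=get_obs(); print(o['time_s'],o['position'],o['gripper_width'],o['wrist_force'])
bot.servo_line(p+[.14],velocity=.2)
b=bx2w(.045,0).tolist()+[.14]; a,q=best(b,BYAW); print(np.round(q,2))
bot.reach(b,list(down(a).as_quat())); o=get_obs(); print(o['time_s'],o['gripper_width'])
import pickle
d={n:vision.read_camera(n) for n in('wrist','top','side')}; pickle.dump(d,open('d1.pkl','wb'))
for n in d: cv2.imwrite(f'pics/c2_{n}.png',d[n]['frame'][:,:,::-1])
E
```

```text
[-0.27  0.31  2.04 -0.    0.79 -1.21]
2.5417 [ 0.46603571 -0.12735468  0.12023865]
3.7917 [ 0.4663793  -0.12689139  0.02001703] 0.02521910213486414 [-1.46454135  0.07576121  6.28647747]
[-0.52  0.48  1.7  -0.    0.96 -0.32]
5.4083 0.024984915964671523
```

View pics/c1.png

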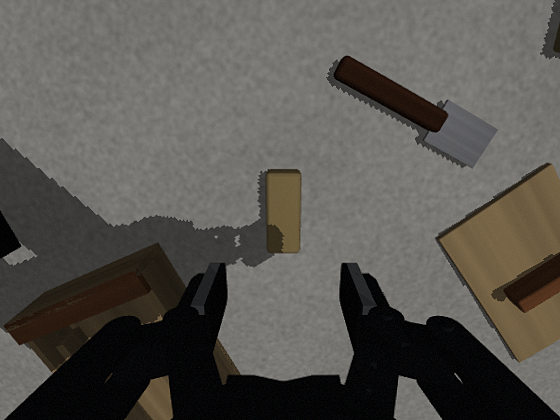

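View pics/c2_wrist.png

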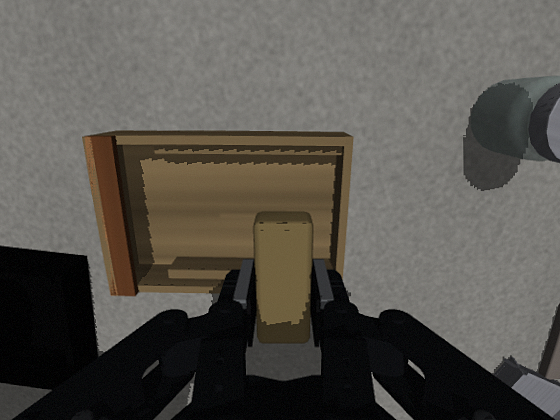

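The wrist view shows the bar held between the pads around (285,275), and the box with its lip edge from about (117,137) to (137,295) and its +x wall near x=345. I'll enlarge it to check the box pose.

```bash
python3 - <<'E'
import cv2
f=cv2.imread('pics/c2_wrist.png'); cv2.imwrite('pics/c3.png',cv2.resize(f[120:310,70:370],None,fx=2.6,fy=2.6,interpolation=cv2.INTER_CUBIC))
E
```

```text
(no output)
```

View pics/c3.png

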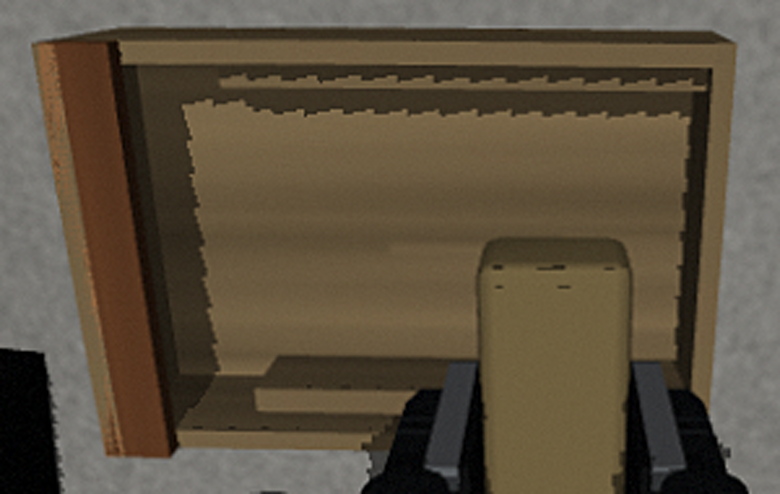

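```bash
python3 - <<'E'
import pickle
from h import *
d=pickle.load(open('d1.pkl','rb'))['wrist']
cr=lambda p:(np.array(p,float)+.5)/2.6-.5+[70,120]
def tob(P):
    c,s=np.cos(BYAW),np.sin(BYAW); q=P[:,:2]-BOX; return np.c_[c*q[:,0]+s*q[:,1],-s*q[:,0]+c*q[:,1]]*1000
print('lip 48: expect (-91,61)(-71,61)(-91,-61)(-71,-61)\n',tob(onz(d,cr([(48,43),(118,43),(116,455),(175,455)]),.048)).round(1))
print('side z42: outer y=61, inner 57/55; lower inner,outer\n',tob(onz(d,cr([(300,42),(640,43),(300,66),(640,68),(300,432),(300,446)]),.042)).round(1))
print('+x wall z38 inner 85 outer 91\n',tob(onz(d,cr([(712,75),(735,75),(692,390),(714,390)]),.038)).round(1))
E
```

```text
lip 48: expect (-91,61)(-71,61)(-91,-61)(-71,-61)
 [[-86.5  61.8]
 [-68.   61.7]
 [-88.4 -59.3]
 [-70.3 -59. ]]
side z42: outer y=61, inner 57/55; lower inner,outer
 [[-23.   61. ]
 [ 64.8  60.8]
 [-23.5  54.9]
 [ 65.   54.4]
 [-33.7 -54.2]
 [-34.2 -59.1]]
+x wall z38 inner 85 outer 91
 [[ 84.5  52.2]
 [ 90.7  52.3]
 [ 84.3 -41.4]
 [ 90.9 -41.4]]
```

Box pose agrees within about 2 mm across both views. I'll place this bar, then fetch the second one.

```bash
sed -i 's/^BOX=.*/BOX=np.array([.5051,-.3062]); BYAW=np.radians(-11.5)/' h.py; python3 - <<'E'
from h import *
from workcell import bot,hand,get_obs,vision
b=bx2w(.047,0).tolist()
bot.servo_line(b+[.028],velocity=.15); o=get_obs(); print(o['position'],o['wrist_force'])
hand.move_gripper(.045,40)
bot.servo_line(b+[.15],velocity=.25)
hand.move_gripper(.055,40)
p=[.4675,.1256]; a,q=best(p+[.12],np.radians(46.7)); print(np.round(q,2))
bot.reach(p+[.12],list(down(a).as_quat()))
bot.servo_line(p+[.020],velocity=.15)
hand.move_gripper(.0,40); o=get_obs(); print(o['time_s'],o['position'],o['gripper_width'],o['wrist_force'])
bot.servo_line(p+[.14],velocity=.25)
b=bx2w(-.015,0).tolist(); a,q=best(b+[.14],BYAW); print(np.round(q,2))
bot.reach(b+[.14],list(down(a).as_quat())); o=get_obs(); print(o['time_s'],o['gripper_width'])
d=vision.read_camera('wrist'); cv2.imwrite('pics/e1.png',d['frame'][:,:,::-1])
E
```

```text
[ 0.55154302 -0.31562334  0.02831293] [ 0.38884226  0.58732845 -1.16265058]
[ 0.26  0.31  2.04 -0.    0.79 -0.56]
10.5333 [0.46820973 0.12577036 0.02107019] 0.025309481845888073 [-1.35399953 -1.27199276  7.72399552]
[-0.56  0.4   1.83 -0.    0.91 -0.36]
12.75 0.02503311229816144
```

View pics/e1.png

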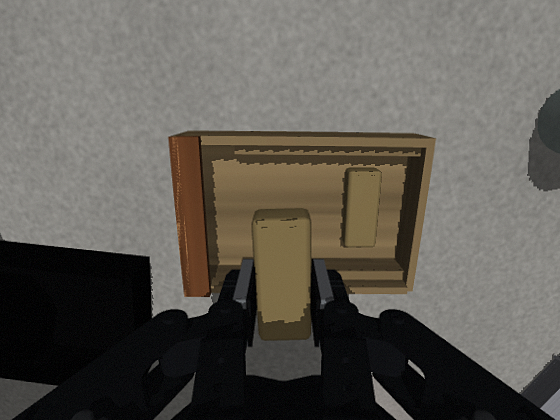

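Bar 1 lies flat at (361,208) on the floor, and bar 2 is held over the free space. Next: place bar 2, then the scraper.

```bash
python3 - <<'E'
from h import *
from workcell import bot,hand,get_obs,vision
b=bx2w(-.015,0).tolist()
bot.servo_line(b+[.029],velocity=.15); o=get_obs(); print(o['position'],o['wrist_force'])
hand.move_gripper(.045,40)
bot.servo_line(b+[.15],velocity=.25)
hs=np.radians(27.9); p=(np.array([.4606,-.0072])-.003*np.array([np.cos(hs),np.sin(hs)])).tolist()
a,q=best(p+[.12],hs+np.pi/2); print(np.round(q,2))
rel=a-hs
bot.reach(p+[.12],list(down(a).as_quat()))
bot.servo_line(p+[.022],velocity=.15)
hand.move_gripper(.0,40); o=get_obs(); print(o['time_s'],o['position'],o['gripper_width'],o['wrist_force'])
bot.servo_line(p+[.14],velocity=.2)
u=np.array([np.cos(TYAW),np.sin(TYAW)]); b=(TRAY-.001*u).tolist()
a=TYAW+rel
bot.reach(b+[.14],list(down(a).as_quat())); o=get_obs(); print(o['time_s'],o['gripper_width'],np.round(o['joint_pos'],2))
for n in('wrist','top'): cv2.imwrite(f'pics/f_{n}.png',vision.read_camera(n)['frame'][:,:,::-1])
E
```

```text
[ 0.49080542 -0.30320072  0.02924214] [ 0.69360436  0.65780548 -0.69618893]
[-0.02  0.28  2.09 -0.    0.77  1.06]
17.1 [ 0.45863388 -0.008637    0.02298698] 0.014403716814748124 [-1.04657747 -0.25266501  6.69455325]
19.125 0.014797109844613448 [ 0.56  0.45  1.76 -0.    0.94  2.32]
```

View pics/f_wrist.png

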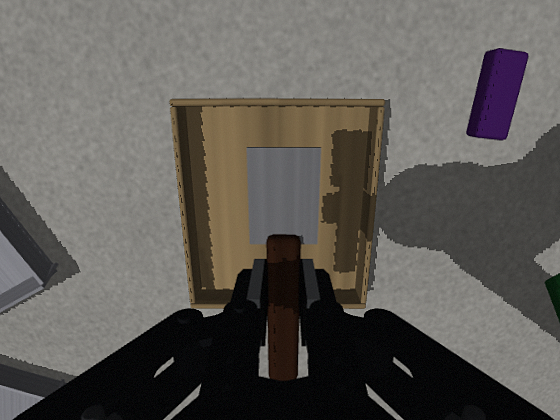

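View pics/f_top.png

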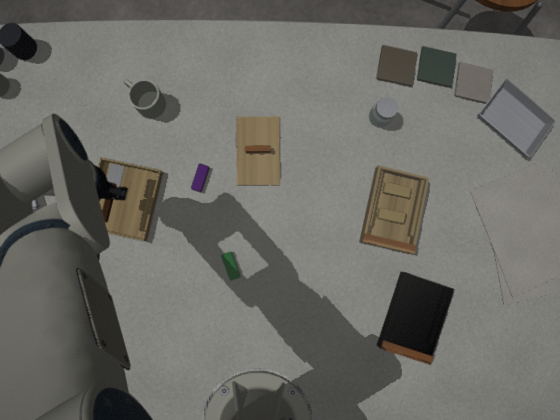

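Both bars lie separately in the box, at (397,188) and (391,215) in the top view. The scraper is held over the tray and aligned with it. Next: place it and look at the cover from close up.

```bash
python3 - <<'E'
from h import *
from workcell import bot,hand,get_obs,vision
u=np.array([np.cos(TYAW),np.sin(TYAW)]); b=(TRAY-.001*u).tolist()
bot.servo_line(b+[.030],velocity=.15); o=get_obs(); print(o['position'],o['wrist_force'])
hand.move_gripper(.04,40)
bot.servo_line(b+[.15],velocity=.25)
cv2.imwrite('pics/g_tray.png',vision.read_camera('wrist')['frame'][:,:,::-1])
p=[.642,.0146]; cy=np.radians(1.4)
a,q=best(p+[.13],cy); print(np.round(q,2),a)
bot.reach(p+[.14],list(down(a).as_quat())); o=get_obs();print(o['time_s'],o['position'])
import pickle
d={n:vision.read_camera(n) for n in('wrist','top')}; pickle.dump(d,open('d2.pkl','wb'))
for n in d: cv2.imwrite(f'pics/g_{n}.png',d[n]['frame'][:,:,::-1])
E
```

```text
[0.51540249 0.32578239 0.03022695] [-0.59929605 -0.64541926  0.14496116]
[ 0.02  0.5   1.69 -0.    0.95 -0.  ] 0.024434609527920613
23.1583 [0.64185023 0.01498046 0.13969427]
```

View pics/g_tray.png

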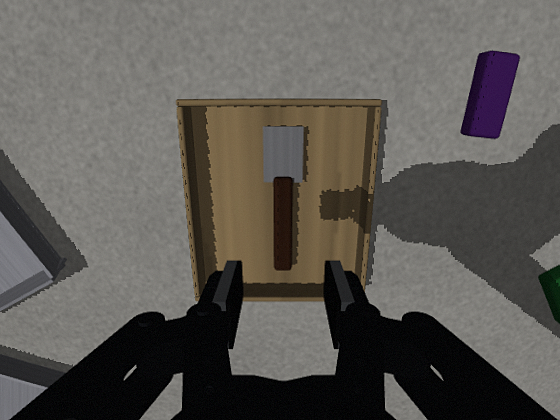

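View pics/g_wrist.png

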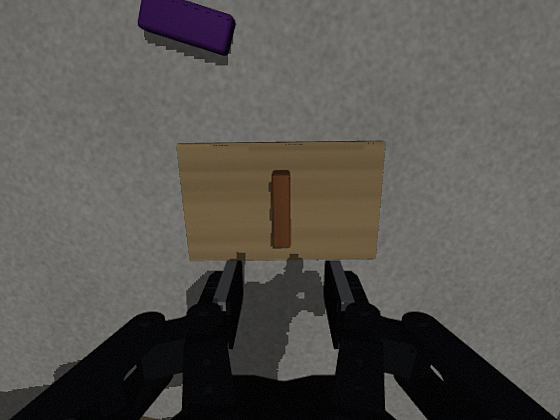

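The scraper lies flat inside the tray. The cover is centred under the jaws, with corners near (178,143), (385,141), (377,258) and (190,260).

```bash
cat >> h.py <<'E'
def coverpose(bx,bz,th,y=0.,h=.029,dy=0.):
    """TCP pose (pos,quat) for cover with lower-end bottom edge at box (bx,bz) metres, tilt th; dy= cover centre y offset from tcp in grip"""
    Rb=R.from_euler('z',BYAW); Rc=R.from_euler('y',-th)
    c=np.array([bx,y,bz])+Rc.apply([.083,0,0])
    t=c+Rc.apply([0,-dy,h]); w=Rb.apply(t)+np.r_[BOX,0]
    return w.tolist(),(Rb*Rc*down(0)).as_quat().tolist()
E
python3 - <<'E'
import pickle
from h import *
d=pickle.load(open('d2.pkl','rb'))
w=d['wrist']; P=onz(w,[(178,143),(385,141),(377,258),(190,260)],.006)[:,:2]; r=cv2.minAreaRect((P*1000).astype(np.float32)); print(P.round(4).tolist(),r)
from workcell import bot,hand,get_obs,vision,kinematics
for th in(15,0):
    p,q=coverpose(-.083,.0265,np.radians(th)); print(th,p,np.round(kinematics.solve_ik(p,q),2))
E
```

```text
[[0.5572, 0.0643], [0.7204, 0.0699], [0.7258, -0.0321], [0.56, -0.0383]] ((641.0203857421875, 16.05999755859375), (165.8844451904297, 102.55947875976562), 2.1227643489837646)
15 [0.494973547544115, -0.3041397499628455, 0.07599382970589219] [-0.61  0.43  2.03  0.24  0.45 -0.61]
0 [0.5051, -0.3062, 0.0555] [-0.55  0.54  1.84 -0.    0.76 -0.35]
```

```bash
python3 - <<'E'
from h import *
from workcell import bot,hand,get_obs,vision
p=[.6413,.0155]; cy=np.radians(1.9)
bot.servo_line(p+[.029],list(down(cy).as_quat()),velocity=.12)
hand.move_gripper(.0,80); o=get_obs(); print(o['time_s'],o['position'],o['gripper_width'],o['wrist_force'])
bot.servo_line(p+[.15],velocity=.15); o=get_obs(); print(o['wrist_force'],o['ft_torque'],o['gripper_width'])
# over the box, tilted, 45mm up along plane and higher
th=np.radians(15)
P,Q=coverpose(-.083+.04*np.cos(th),.0265+.04*np.sin(th),th)
P[2]+=.06
bot.reach(P,Q); o=get_obs(); print(o['time_s'],o['position'],P,o['wrist_force'],o['ft_torque'],o['gripper_width'])
import pickle
d={n:vision.read_camera(n) for n in('wrist','top','side')}; pickle.dump(d,open('d3.pkl','wb'))
for n in d: cv2.imwrite(f'pics/i_{n}.png',d[n]['frame'][:,:,::-1])
f=d['side']['frame'][:,:,::-1]; cv2.imwrite('pics/i_sidez.png',cv2.resize(f[90:240,230:420],None,fx=4,fy=4))
E
```

```text
24.6917 [0.64190617 0.01550938 0.03011235] 0.011761810694750314 [-1.39783523 -0.84396494  6.35754029]
[-0.50668772  0.04676977 -1.06196921] [-0.0190853   0.04553741  0.02092522] 0.011787637562880511
26.95 [ 0.53342715 -0.31120149  0.14627921] [0.5328349307445929, -0.3118427354343445, 0.14634659150999302] [ 0.07761697 -0.13343171 -0.94574605] [ 0.06648661  0.15294632 -0.019839  ] 0.011783105353437361
```

View pics/i_wrist.png

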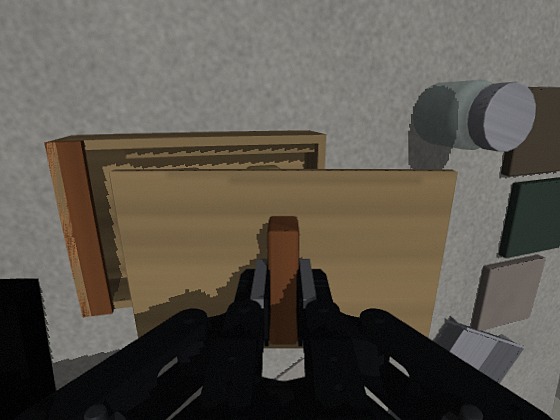

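View pics/i_sidez.png

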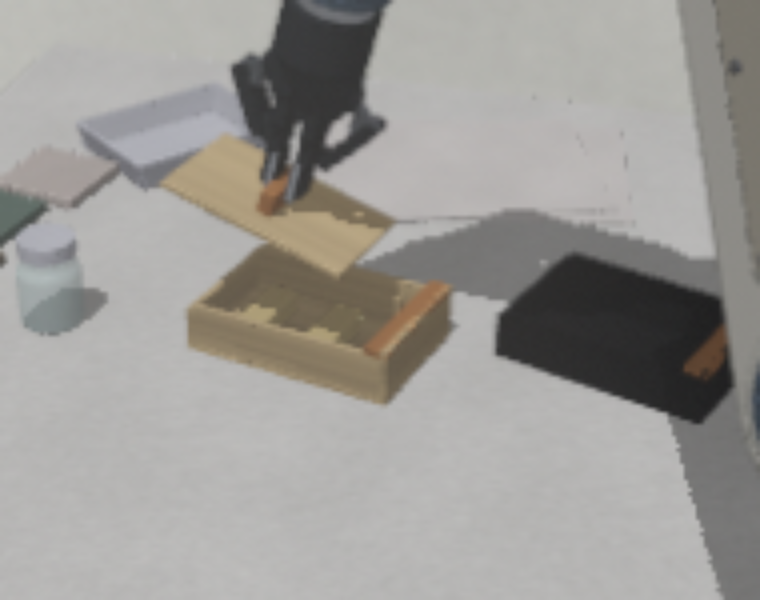

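The cover hangs square and tilted, with its low end towards the lip. I'll check the measured cover corners against the model before inserting.

```bash
python3 - <<'E'
import pickle
from h import *
d=pickle.load(open('d3.pkl','rb'))
th=np.radians(15)
pos=np.array([ 0.53342715,-0.31120149,0.14627921]); Rb=R.from_euler('z',BYAW)*R.from_euler('y',-th)
for h in(.029,.030):
  c=[[x,y,z] for x in(-.083,.083) for y in(.0515,-.0515) for z in(.006,)]+[[-.007,.03,.028],[.007,.03,.028]]
  P=pos+Rb.apply(np.array(c)-[0,0,h])
  print(h,[(n,proj(d[n],P).round(1).tolist()) for n in('wrist','top')])
for n,b in(('wrist',(100,155,500,360)),('top',(340,150,460,270))):
  f=d[n]['frame'][b[1]:b[3],b[0]:b[2],::-1]; s=1.9 if n=='wrist' else 4.8; cv2.imwrite(f'pics/j_{n}.png',cv2.resize(f,None,fx=s,fy=s,interpolation=cv2.INTER_CUBIC))
E
```

```text
0.029 [('wrist', [[107.2, 170.9], [138.8, 348.7], [461.2, 171.3], [428.8, 349.1], [267.6, 231.7], [301.0, 231.8]]), ('top', [[375.4, 221.1], [421.1, 231.7], [394.9, 145.6], [441.4, 156.8], [396.1, 190.4], [397.8, 183.9]])]
0.03 [('wrist', [[108.3, 170.5], [139.5, 347.5], [460.2, 170.9], [428.1, 347.9], [267.7, 230.8], [300.9, 230.9]]), ('top', [[375.4, 221.1], [421.0, 231.6], [394.8, 145.6], [441.3, 156.8], [396.0, 190.4], [397.7, 183.9]])]
```

View pics/j_top.png

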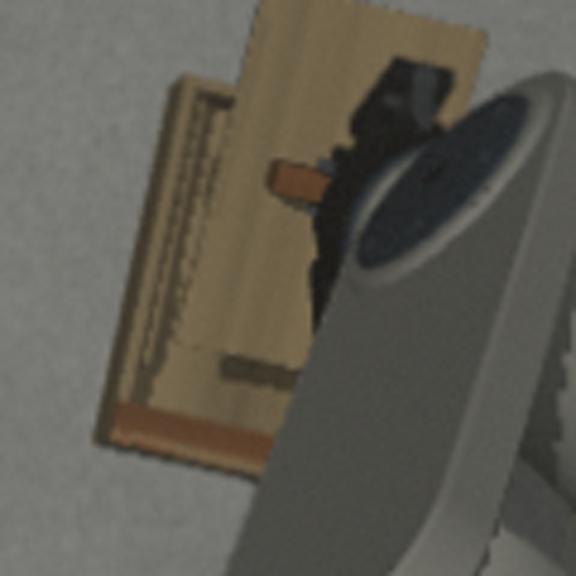

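View pics/j_wrist.png

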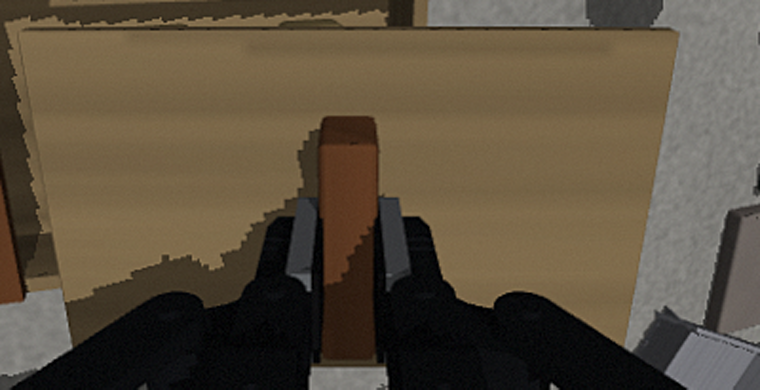

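```bash
python3 - <<'E'
import pickle
from h import *
d=pickle.load(open('d3.pkl','rb'))
th=np.radians(15)
pos=np.array([ 0.53342715,-0.31120149,0.14627921]); Rb=R.from_euler('z',BYAW)*R.from_euler('y',-th)
for h in(.029,.032,.035):
  P=pos+Rb.apply(np.array([[-.083,.0515,0],[.083,.0515,0],[-.083,-.0515,.006],[.083,-.0515,.006]])-[0,0,h]); print(h,proj(d['side'],P).round(1).tolist())
f=d['side']['frame'][115:168,262:335,::-1]; cv2.imwrite('pics/k.png',cv2.resize(f,None,fx=10,fy=10,interpolation=cv2.INTER_CUBIC))
E
```

```text
0.029 [[314.3, 159.3], [269.4, 135.9], [329.2, 143.9], [286.0, 122.0]]
0.032 [[314.0, 160.1], [269.3, 136.7], [328.9, 144.7], [285.8, 122.8]]
0.035 [[313.8, 160.8], [269.1, 137.4], [328.7, 145.4], [285.6, 123.5]]
```

View pics/k.png

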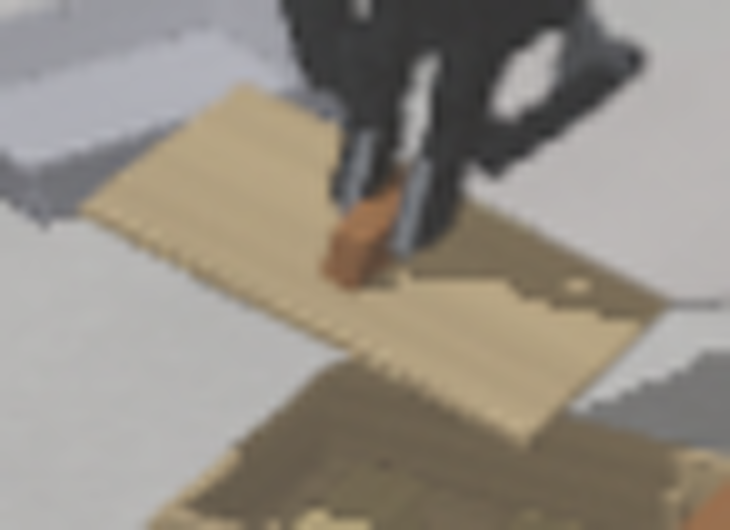

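Wrist and side views differ on how deep the grip is: 30 mm from the side view, 33 mm from the wrist view. I'll use 31 mm, since the insertion has ±5 mm of height clearance. I slide in along the cover plane and feel for the end wall.

```bash
python3 - <<'E'
from h import *
from workcell import bot,hand,get_obs,vision
th=np.radians(15); H=.031
def at(s,bz=.0268): return coverpose(-.083+s*np.cos(th),bz+s*np.sin(th),th,h=H)
u=R.from_euler('z',BYAW).apply([np.cos(th),0,np.sin(th)])
P,Q=at(.04); bot.servo_line(P,Q,velocity=.08); o=get_obs(); print(o['time_s'],o['wrist_force'])
f0=np.array(o['wrist_force'])
P,Q=at(.002); bot.servo_line(P,Q,velocity=.06); o=get_obs(); print(o['wrist_force'])
s=.002
while s>-.005:
    f=np.array(get_obs()['wrist_force'])-f0
    print(round(s*1000,1),f.round(1),round(f@u,1))
    if np.linalg.norm(f)>5: break
    s-=.001; P,Q=at(s); bot.servo_line(P,Q,velocity=.03); bot.dwell(.1)
o=get_obs(); print(o['time_s'],o['position'],P)
for n in('wrist','side'): cv2.imwrite(f'pics/l_{n}.png',vision.read_camera(n)['frame'][:,:,::-1])
E
```

```text
27.975 [-0.07790143 -0.59336287 -0.99640977]
[ 0.61050976 -0.42806709 -1.01320613]
2.0 [ 0.7  0.2 -0. ] 0.6
1.0 [-0.2  1.1  0.5] -0.3
0.0 [-0.3  0.  -0.2] -0.4
-1.0 [ 1.3  0.1 -0.1] 1.2
-2.0 [ 5.1 -1.8  1.5] 5.6
30.1583 [ 0.49333506 -0.30416421  0.07820399] [0.49257323203144643, -0.3036514002524507, 0.0777080432682653]
```

View pics/l_wrist.png

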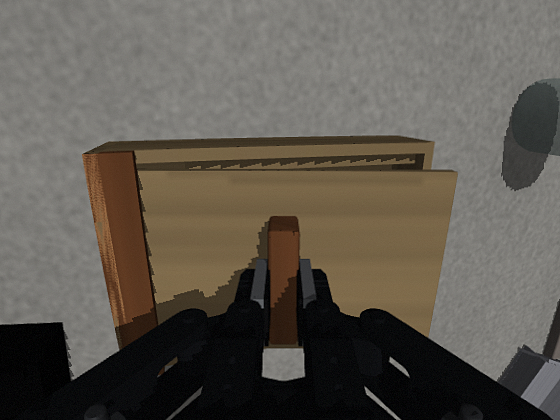

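```bash
python3 -c "
import cv2
f=cv2.imread('pics/l_side.png');cv2.imwrite('pics/l_z.png',cv2.resize(f[120:200,260:360],None,fx=7,fy=7,interpolation=cv2.INTER_CUBIC))"
```

```text
(no output)
```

View pics/l_z.png

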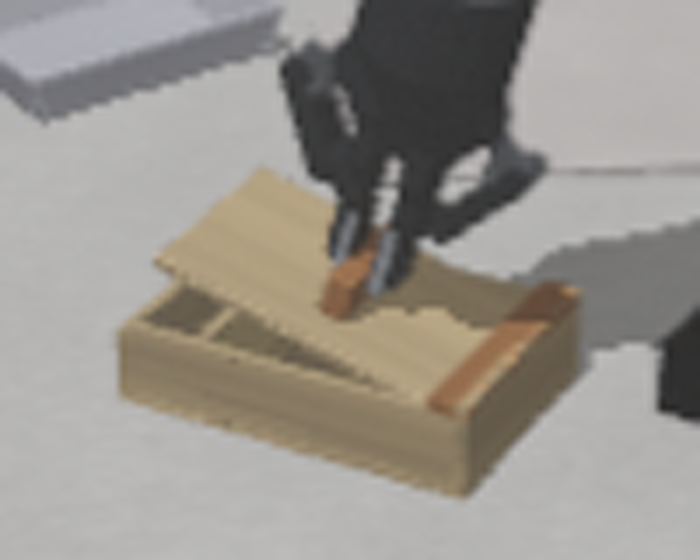

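The low end is under the lip, and the end wall was felt at nominal s = -1.5 mm. I'll back off about 1 mm and swing the other end down in small steps, watching the force.

```bash
python3 - <<'E'
from h import *
from workcell import bot,hand,get_obs,vision
H=.031; f0=np.array([-.1,-.5,-1.])
for deg,bx,bz in [(15,-.0835,.0268),(12.5,-.0837,.0275),(10,-.0838,.0282),(7.5,-.084,.029),(5,-.084,.0298),(3.5,-.084,.0305)]:
    P,Q=coverpose(bx,bz,np.radians(deg),h=H); bot.servo_line(P,Q,velocity=.04); bot.dwell(.05)
    o=get_obs(); f=np.array(o['wrist_force'])-f0; print(deg,f.round(1),np.round(o['ft_torque'],2))
    if np.linalg.norm(f)>12: print('STOP');break
print(o['time_s'])
for n in('wrist','side'): cv2.imwrite(f'pics/m_{n}.png',vision.read_camera(n)['frame'][:,:,::-1])
f=cv2.imread('pics/m_side.png');cv2.imwrite('pics/m_z.png',cv2.resize(f[120:200,260:360],None,fx=7,fy=7,interpolation=cv2.INTER_CUBIC))
E
```

```text
15 [ 2.9 -0.1  1.4] [-0.07 -0.15 -0.09]
12.5 [ 1.8 -1.2 -0.1] [-0.1  -0.14 -0.04]
10 [ 1.8 -1.1 -0.2] [-0.07 -0.2  -0.1 ]
7.5 [ 1.3 -0.2  1. ] [-0.06 -0.14 -0.07]
5 [ 0.9 -0.2  0.4] [-0.1  -0.17 -0.03]
3.5 [ 0.5 -0.   0.6] [ 0.05  0.01 -0.04]
32.0583
```

View pics/m_wrist.png

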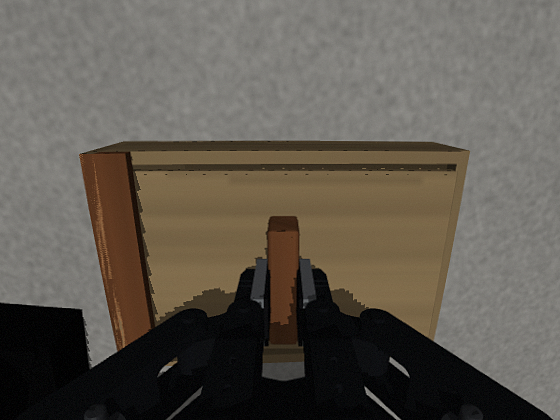

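View pics/m_z.png

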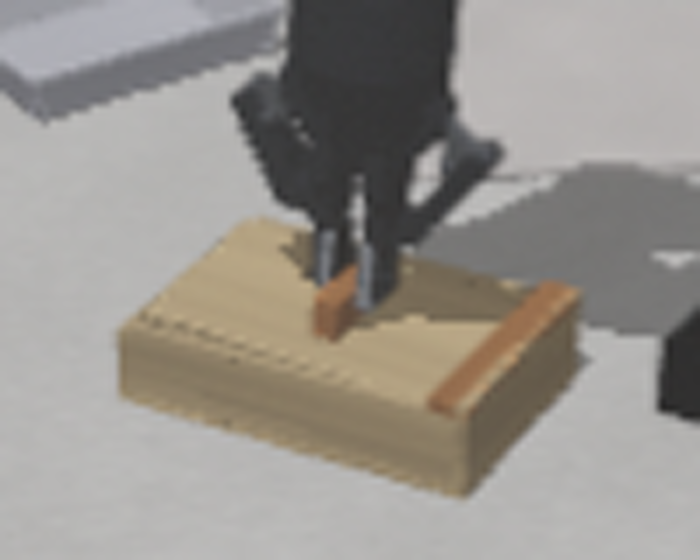

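The cover is almost level and fits between the walls, with no notable contact force. Next I bring it level, feel for the ledges and release.

```bash
python3 - <<'E'
from h import *
from workcell import bot,hand,get_obs,vision
H=.031; f0=np.array([-.1,-.5,-1.])
for deg,bx,bz in [(2,-.084,.0308),(1,-.084,.031),(0,-.084,.031)]+[(0,-.084,z) for z in np.arange(.0305,.0264,-.0005)]:
    P,Q=coverpose(bx,bz,np.radians(deg),h=H); bot.servo_line(P,Q,velocity=.03); bot.dwell(.05)
    o=get_obs(); f=np.array(o['wrist_force'])-f0; print(deg,round(bz,4),f.round(1),np.round(o['ft_torque'],2))
    if f[2]>5 or np.linalg.norm(f)>10: print('STOP');break
print(o['time_s'])
for n in('wrist','side'): cv2.imwrite(f'pics/n_{n}.png',vision.read_camera(n)['frame'][:,:,::-1])
E
```

```text
2 0.0308 [-0.5 -0.1  0.7] [0.   0.06 0.01]
1 0.031 [0.5 0.9 0.4] [-0.03  0.04  0.02]
0 0.031 [-0.2  1.  -1.6] [ 0.01  0.06 -0.06]
0 0.0305 [-0.1  1.   0.2] [-0.02  0.01  0.03]
0 0.03 [0.1 0.7 0.7] [ 0.01 -0.   -0.02]
0 0.0295 [-0.1 -0.5  0.6] [-0.02  0.03 -0.08]
0 0.029 [-1.2  0.7  2. ] [ 0.01  0.04 -0.  ]
0 0.0285 [-1.   2.1  8.5] [ 0.16  0.36 -0.03]
STOP
34.5583
```

View pics/n_wrist.png

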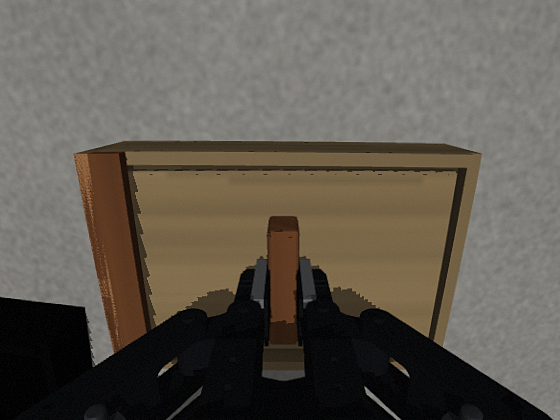

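The cover is down in the recess and contact is at the ledges. Release and retreat.

```bash
python3 - <<'E'
from h import *
from workcell import bot,hand,get_obs,vision
hand.move_gripper(.045,40)
o=get_obs(); p=list(o['position'])
bot.servo_line([p[0],p[1],p[2]+.11],velocity=.12)
cv2.imwrite('pics/o_wrist.png',vision.read_camera('wrist')['frame'][:,:,::-1])
bot.goto_joints([0.0,0.2,1.6,0,1.2,0]); o=get_obs(); print(o['time_s'],o['position'],o['wrist_force'])
import pickle
d={n:vision.read_camera(n) for n in('top','side')}; pickle.dump(d,open('d4.pkl','wb'))
f=d['top']['frame'][:,:,::-1]; cv2.imwrite('pics/o_top.png',f); cv2.imwrite('pics/o_topz.png',cv2.resize(f[155:265,350:440],None,fx=5.4,fy=5.4,interpolation=cv2.INTER_CUBIC))
f=d['side']['frame'][:,:,::-1];cv2.imwrite('pics/o_sidez.png',cv2.resize(f[130:200,265:355],None,fx=8,fy=8,interpolation=cv2.INTER_CUBIC))
E
```

```text
37.6167 [6.26506406e-01 5.89276463e-04 3.58068959e-01] [-0.19653586 -0.52767241  0.01793274]
```

View pics/o_wrist.png

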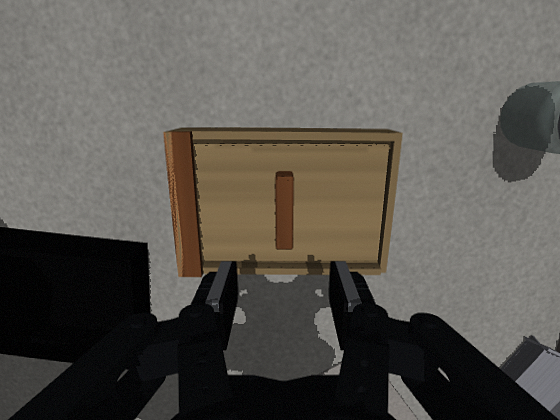

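View pics/o_top.png

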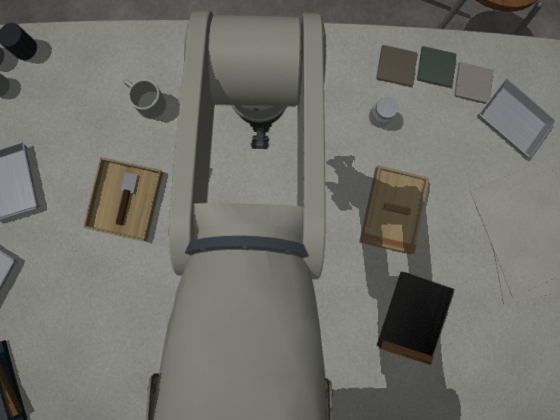

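View pics/o_sidez.png

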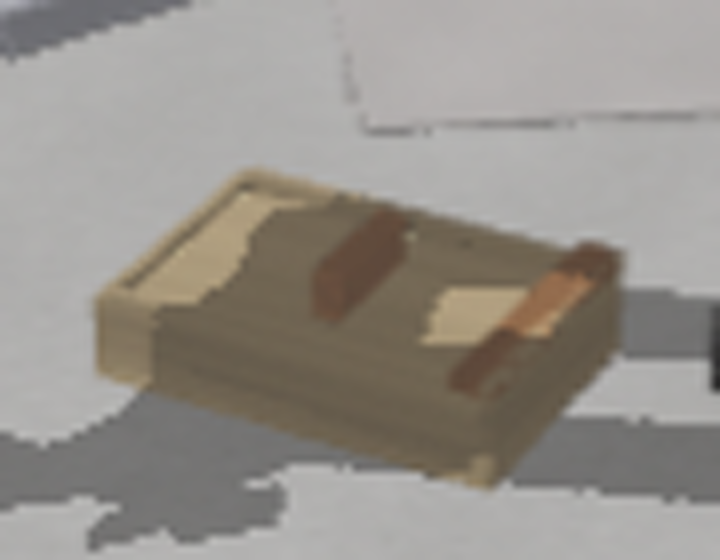

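The cover is recessed on all sides with the lip over its near end, its grip at (397,209) in the top view. The scraper is in the tray at (127,197), and the jar and mug have not moved. Handing in.

```bash
python3 -c "
from workcell import hand_in,get_obs
print(get_obs()['time_s']); hand_in()"
```

```text
37.7167
the job is handed in; nothing more can be done
```

I laid both pale wax bars flat and apart in the box and put the scraper in the tray. I then slid the cover under the lip at 15°, felt the end wall, lowered it onto its ledges and let go. I handed the job in at 37.7 s; it reports no verdict.

**Last pictures:** the top, side and wrist views show the cover level in its recess with one end under the lip. The scraper is inside the tray, and the jar and mug stand where they were. I judged the closed cover's fit by eye and by the 8.5 N contact at the ledges, and did not measure its final pose numerically.

**Disagreements:**
- The wrist view put the tool centre point about 33 mm above the cover's underside and the side view about 30 mm. I used 31 mm, which was within the insertion clearance.
- The box pose differed by about 1–2 mm between the views and the felt end wall, and I allowed for that when lowering the cover.

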